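Lock the hold-down arm onto its ball post

TASK

Secure the carved printing block with the hold-down arm: while the arm still lies on the bench, raise the coupler handle all the way up, then push the coupler down over the ball on the printing stand, past the drag of its sprung buttons, until it sits fully home with the arm's foot on the carved block, and press the handle fully down to its stop. The post is screwed to a different height every time, so feel for the ball and the stop and do not force anything, and leave the other things on the bench where they are.

Things in the scene. Friction and masses are not known exactly. Their poses are not given: they have to be found in the camera images.
- stand: Fixed printing stand: plywood board 270 x 180 x 12 mm flat on the bench. Origin: centre of its underside; x runs along it from the ball post (at x = -83 mm, y = 0) to the carved block, z up. Coupled, the arm's x axis lies along this x axis. A carving knife, 14 mm high, lies on the board about 76 mm to the +y side of the centre line.
- post_foot (a point): Point on the ball post's axis, level with the board's upper face, 12 mm above the bench; axes as the stand's. Upwards: collar 44 mm wide and 12 mm high, neck 14 mm thick, steel ball 36 mm in diameter. The post is screwed to a different height each time: the ball's centre is 62 to 78 mm above the bench; its height is not reported.
- block_top (a point): Centre of the top face of the carved wooden block, 100 (x) x 120 (y) x 24 mm, fixed on the board; 36 mm above the bench, 165 mm from the ball post's axis. Axes as the stand's.
- holddown: The loose hold-down arm, 0.7 to 0.9 kg, 214 mm long. Origin: mid-length at its underside, 83 mm behind the socket centre; x runs from head to foot, z up. It starts flat on the bench, right way up, handle shut. Behind the head its frame is 24 mm high and 49 mm wide to x = 1 mm, then a 28 mm wide bar leads to the foot. It balances 30 mm behind the socket.
- socket (a point): Centre of the ball socket in the arm's coupler head: where the ball's centre lies when the coupler is home. 24 mm above the head's underside; open below, 1.5 mm of play around the ball. Axes as the arm's. The head is an aluminium box, 49 mm wide (y), 48 mm high, with flat upright cheeks from 23 mm before to 43 mm behind this point.
- socket_roof: Flat roof plate of the coupler head, 50 x 49 x 6 mm; origin at the centre of its underside, 18 mm above the socket centre: it rests on the ball's top when the coupler is home. Sprung buttons in the cheeks drag on the ball over the last 10 mm: pushing it home takes 7 to 16 N in all, more than the arm's weight, then comes the hard stop of roof on ball, which must not bear more than 32 N.
- head_grip (a point): Point to grip the head from above, across its cheeks (49 mm apart along y): 16 mm behind the socket centre and 24 mm above the head's underside. Axes as the arm's. The raised handle leans back over the bar, clear of a gripper here: its knob is then 73 mm behind the socket centre and 105 mm above the head's underside.
- foot (a point): Centre of the underside of the arm's foot (45 x 44 x 22 mm, cork sole), 167 mm behind the socket centre and 24 mm lower. With the coupler home and the arm level it hangs 2 to 18 mm over the carved block; let go, it sinks onto the block and the arm tilts a little. Axes as the arm's.
- handle_end (a point): Centre of the ball knob (18 mm in diameter, black) at the handle's free end, 64 mm from the handle's pin. The handle is a dark steel lever 12 mm wide (y), 8 mm thick; its pin runs along y, 28 mm behind the socket centre and 35 mm above it. Shut, it points back along the arm, the knob 59 mm above the arm's underside with over 25 mm free under it: the knob can be pinched from above, across y.
- handle (a joint): Handle angle (rad): 0 shut (hard stop), grows as the knob swings up about the pin, 0.8 fully raised (hard stop). A stiff hinge: it stays wherever it is left. At the knob, raising takes 1 to 2 N, pressing down about 5 N. Its latch tooth reaches under the ball when shut, so the ball enters only with the handle up, and the handle shuts fully only with the coupler home. The arm tips up if the handle is pulled past its upper stop.
- knife: Bystander, to be left alone. Carving knife 130 mm long with a square wooden handle, lying on the board of the stand, along it, at its +y edge. Origin: on its underside.
- chisel: Bystander, to be left alone. Wood chisel, 155 mm long, 18 mm high, lying on the bench 75 to 95 mm beside the arm (on its +y side). Origin: on its underside.
- ink_bottle: Bystander, to be left alone. Black ink bottle, 56 mm wide, 120 mm high, at the far side. Origin: on its underside.
- paste_jar: Bystander, to be left alone. Glass jar, 68 mm wide, 75 mm high, at the far side. Origin: on its underside.
- ink_bowl: Bystander, to be left alone. White bowl, 120 mm wide, 50 mm high, at the far side. Origin: on its underside.
- baren: Bystander, to be left alone. Round wooden rubbing pad 104 mm wide with a knob, 45 mm high, at the right. Origin: on its underside.
- spare_block: Bystander, to be left alone. Dark spare wood block 90 x 140 x 22 mm, at the left. Origin: on its underside.

How it is judged:
By the outcome, as a careful person would: the job done as asked, in the order asked, and still so for the second after the job is handed in, with the robot touching nothing.
It also fails if it takes over 72 s, if anything falls off the work surface, if the arm or the gripper's body presses on something with over 40 N, if the wrist force passes 120 N, or if a joint passes its speed limit or range.

ROBOT

A 7-joint arm with a two-finger parallel gripper is mounted at the origin on the work surface. World frame = base frame: x ahead of the robot, y to its left, z up, the work surface at z = 0. Lengths are in m, angles in rad, forces in N, time in s.
With the tool pointing down it reaches from about 0.35 to 0.9 m from the base axis. Payload 8.1 kg.
Tool frame: the origin (TCP) lies midway between the tips of the shut fingers; the grasp point (between the pads) lies 19 mm behind it; z points along the fingers, y is the line along which they close (so a half turn about z gives the same grasp; the last joint's range is limited). The gripper opens to 92 mm and grips with 3 to 60 N. Pads are 19 mm wide; open, the fingers measure 130 mm over their backs; the gripper's body (75 mm by 190 mm) begins 47 mm behind the grasp point.
Start: joints at [1.018, 0.434, 0.025, 1.573, -0.012, 1.134, -0.075], TCP at [0.272, -0.563, 0.227] pointing down, gripper open.
Joint ranges: [-2.62, 2.62], [-0.44, 2.09], [-1.27, 1.32], [0.08, 2.57], [-1.32, 4.46], [0.12, 2], [-2.74, 2.74]. Speed limits (rad/s): [2.22, 2.22, 3.01, 3.01, 3.14, 3.14, 3.14].

INTERFACE

Orientations are given as a rotation vector (axis times angle).
In Python, from cell import arm gives the robot as it stands.
- The arm moves only by the tool arm_command, never from a script. Its arguments are lists of equal length, an entry for each row: "dp": the shift along the tool's x, y, z in units of 25 mm (1.0 is 25 mm), a list of three; "angular": the turn, a rotation vector about the tool's x, y, z in units of 0.15 rad (1.0 is 0.15 rad), a list of three; "claw": the opening, from 0 (shut) to 1 (fully open). In form: {"dp": [[x, y, z], ...], "angular": [[rx, ry, rz], ...], "claw": [claw, ...]}. A call has 1 to 10 rows; each row shifts and turns the commanded pose from where the row before left it, along the tool's axes as they then stand; what a row does not reach is not made up. A row lasts 1/10 s, in which the tool goes at most 50 mm and 8.59 degrees, less where a joint would pass 70% of its speed; a pose out of reach is approached as far as the arm can. A call with a number of a shift or a turn outside -1 to 1 is refused whole. A call with a gripper value outside its range is refused whole. The fingers move at their own pace and stop on an object; "force" is the grip in N (left out, the last holds). Time passes only in rows, so rows that do not move let the fingers close. It gives the time, the measured TCP pose, the force, the opening and the grip force at its end, in the units of the state.
- arm.observe(): the state, without advancing time (a new reading comes with each control period).
- arm.get_image(name): name is "side" or "top"; returns a dict with "frame" (420x560x3 uint8, red, green, blue), "z_map" (420x560 float32, m along the optical axis (not along the pixel's ray), 0 where there is no reading), "K" (3x3 intrinsics, pixels), "R" (3x3) and "t" (3): a world point X has camera coordinates R X + t. Camera axes: x right, y down, z forward; pixel columns grow to the right and rows downward; lengths in m; the calibration is good to about 2 mm. A picture is of the moment at which its call begins.
- arm.sign_off(): hands the job in; it is judged then, once.
The state is a dict: "clock": time; "joints": joint angles; "dq": joint speeds; "joint_efforts": joint torques, N m; "position": TCP position; "ee_rot": TCP orientation; "force": force on the tool from outside, world axes, zero at the start; "ft_torque": the same for the moment, N m; "width": opening from 0.0 (shut) to 1.0 (fully open); "gripper_force": force on a finger pad.
Only numpy, scipy, OpenCV 4.12 (cv2) and the standard library are available. Lean on these libraries where they do the work, as an engineer would, in place of code of your own. Each camera call takes 0.05 s, during which the arm holds its last target. There are 200 camera calls.

## Working session

There is one attempt and no reset: what is moved stays moved. The work goes in short steps, Python scripts to look and compute and a tool call to move; the robot and the scene stay as the last step left them, time stands still between calls to the robot, and variables do not carry over. Pictures are saved under pics/ and viewed, at most 10 in all, crops included, and the job is handed in when it is done.

Besides the shell and the picture viewer there is one more tool, called after "Call:" by a JSON object that holds its "method" and its "body". arm_command: Moves the arm, as the interface text tells. Its arguments: {"type":"object","properties":{"dp":{"type":"array","items":{"type":"array","items":{"type":"number"}}},"angular":{"type":"array","items":{"type":"array","items":{"type":"number"}}},"claw":{"type":"array","items":{"type":"number"}},"force":{"type":"number"}},"required":["dp","angular","claw"]}

```bash
ls; mkdir -p pics; python3 - <<'E'
from cell import arm
import cv2,numpy as np
s=arm.observe();print({k:np.round(v,3).tolist() for k,v in s.items()})
for n in("top","side"):
    im=arm.get_image(n);np.savez(f"{n}0.npz",**im);cv2.imwrite(f"pics/{n}0.png",im["frame"][...,::-1]);print(n,im["K"].round(1).tolist(),im["R"].round(3).tolist(),im["t"].round(3).tolist())
E
```

```text
pics
{'clock': 0.0, 'joints': [1.018, 0.435, 0.025, 1.574, -0.012, 1.134, -0.075], 'dq': [-0.001, 0.001, -0.0, 0.0, -0.001, 0.002, 0.0], 'joint_efforts': [-0.0, -66.784, 0.985, -31.446, -0.06, 0.043, 0.0], 'position': [0.271, -0.562, 0.226], 'ee_rot': [-3.061, -0.7, 0.001], 'force': [-0.011, 0.337, -0.001], 'ft_torque': [0.021, 0.029, -0.014], 'gripper_force': 0.0, 'width': 1.0}
top [[429.8, 0.0, 279.9], [0.0, 429.8, 209.1], [0.0, 0.0, 1.0]] [[-0.005, -1.0, -0.003], [-0.996, 0.005, -0.094], [0.094, 0.003, -0.996]] [0.012, 0.605, 1.176]
side [[418.6, 0.0, 278.6], [0.0, 418.6, 215.2], [0.0, 0.0, 1.0]] [[0.961, -0.277, -0.008], [-0.209, -0.703, -0.679], [0.182, 0.654, -0.734]] [-0.575, 0.168, 1.058]
```

View pics/top0.png

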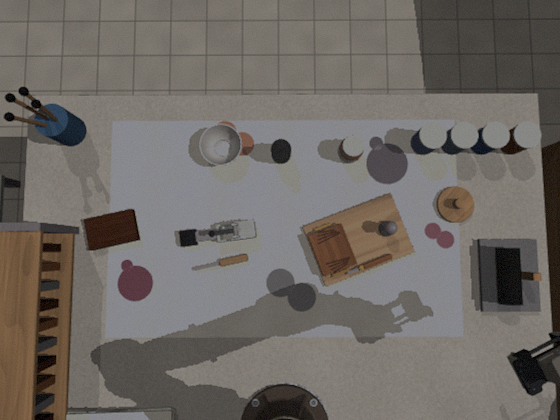

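View pics/side0.png

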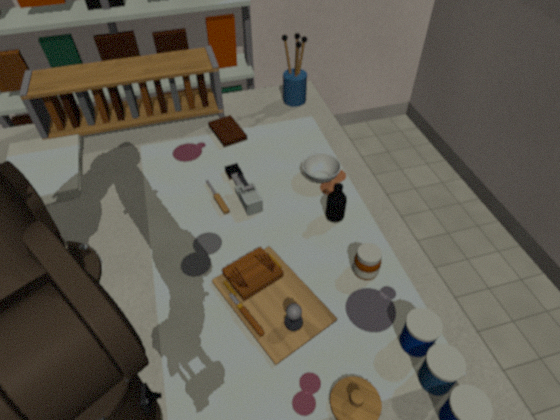

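The top view shows the hold-down with its foot at (188,237) and head at about (250,230). The ball is at (388,228), the carved block at (333,250) and the knife at (365,265). Next I'll measure these from depth.

```bash
cat > h.py <<'E'
import numpy as np,cv2
from cell import arm
def cloud(im):
    z=im["z_map"].astype(float);v,u=np.mgrid[:z.shape[0],:z.shape[1]]
    K=im["K"];c=np.stack([(u-K[0,2])/K[0,0]*z,(v-K[1,2])/K[1,1]*z,z],-1)
    w=(c-im["t"])@im["R"];w[z==0]=np.nan
    return w
def proj(im,X):
    c=im["R"]@np.asarray(X)+im["t"];p=im["K"]@c;return p[:2]/p[2]
E
python3 - <<'E'
from h import *
d={n:dict(np.load(f"{n}0.npz")) for n in("top","side")}
W={n:cloud(d[n]) for n in d}
w=W["top"]
print("bench",np.nanmedian(w[270:280,180:220,2]),np.nanmedian(w[140:160,300:320,2]))
def rect(n,reg,lo,hi):
    P=W[n][reg];P=P.reshape(-1,3);P=P[(P[:,2]>lo)&(P[:,2]<hi)]
    r=cv2.minAreaRect((P[:,:2]*1000).astype(np.float32));return r,len(P),np.median(P,0).round(4)
T=(slice(205,260),slice(165,265))
S=np.s_[185:290,295:420]
print("board",rect("top",S,.005,.02));print("block",rect("top",S,.03,.042));print("ball",rect("top",S,.045,.11))
P=W["top"][S].reshape(-1,3);P=P[P[:,2]>.05];print("ballmax",P[:,2].max(),P.shape)
# sphere fit both cameras
for n in d:
    Q=W[n].reshape(-1,3);m=(abs(Q[:,0]-P[:,0].mean())<.03)&(abs(Q[:,1]-P[:,1].mean())<.03)&(Q[:,2]>.055);Q=Q[m]
    from scipy.optimize import least_squares
    f=least_squares(lambda c:np.linalg.norm(Q-c,axis=1)-.018,Q.mean(0)-[0,0,.01],loss='soft_l1',f_scale=.002);print(n,"ball",f.x.round(4),len(Q),np.abs(f.fun).mean())
print("arm low",rect("top",T,.010,.09));print("head",rect("top",T,.04,.052));print("foot",rect("top",np.s_[205:260,165:202],.014,.03))
print("high",rect("top",T,.054,.09))
np.set_printoptions(linewidth=250)
print((w[216:250:2,172:264:3,2]*1000).round().astype(int))
im=arm.get_image("top")
c=cv2.resize(d["top"]["frame"][195:275,165:275,::-1],None,fx=5,fy=5,interpolation=cv2.INTER_CUBIC)
c2=cv2.resize(d["side"]["frame"][155:225,200:275,::-1],(429,400),interpolation=cv2.INTER_CUBIC)
c=cv2.convertScaleAbs(c,alpha=1.3);cv2.imwrite("pics/armtop.png",c)
E
```

```text
bench 0.0007255452209279911 0.0005657953043868984
board (((529.05908203125, -210.31533813476562), (353.7250061035156, 294.6447448730469), 89.53309631347656), 4227, array([ 0.5381, -0.2373,  0.0117]))
block (((501.3735046386719, -178.58706665039062), (132.63827514648438, 195.63185119628906), 17.740293502807617), 1559, array([ 0.4909, -0.1339,  0.0359]))
ball (((549.1236572265625, -286.72283935546875), (32.8266487121582, 32.6116943359375), 87.24861907958984), 141, array([ 0.5489, -0.2847,  0.0774]))
ballmax 0.0850035268436261 (141, 3)
top ball [ 0.5502 -0.2879  0.0645] 141 0.001204509056942189
side ball [ 0.5501 -0.288   0.0642] 212 0.000800294604452876
arm low (((510.21002197265625, 177.75637817382812), (106.08284759521484, 225.20285034179688), 7.550621032714844), 1145, array([0.5355, 0.1634, 0.0258]))
head (((547.559326171875, 113.7020034790039), (48.873958587646484, 66.57349395751953), 7.6686882972717285), 311, array([0.5492, 0.105 , 0.0478]))
foot (((526.3268432617188, 261.66766357421875), (44.68437576293945, 63.4257698059082), 0.3726596236228943), 320, array([0.5288, 0.2638, 0.021
[... 10697 characters left out ...]
  1                    1                    2                    4                    1                    3                   -2                    2                    0                   -1                    0
                    -1                    0                   -2                   -2                    2                   -1                    2                    0                    2                    2                   -4
                     4                    4                    2                    7                    1                   -1                    2                    3                    0]]<stdin>:21: RuntimeWarning: invalid value encountered in cast
```

View pics/armtop.png

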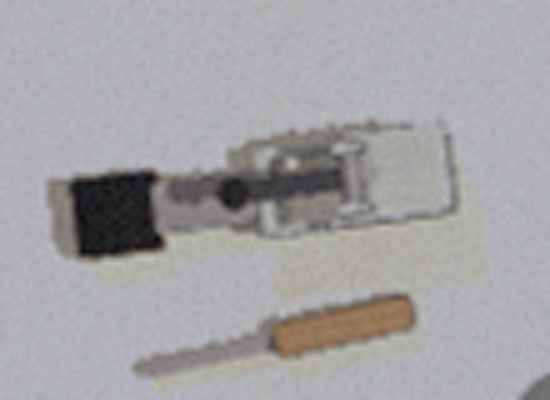

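The crop shows the knob at about full-frame (212,233), the lever running back to the head, and the head at columns 213–257. I measured the ball centre at about (0.550, -0.288, 0.064), the head yaw at about 97.7° and the socket at about (0.549, 0.104). Next I'll refine the stand yaw and plan the first move.

```bash
cat >> h.py <<'E'
from scipy.spatial.transform import Rotation as Ro
def tool(yaw_arm,tilt=0.):
    """tool pose over an arm of given yaw: z down, y = -arm y; tilt leans the body towards the head's front"""
    a=np.array([np.cos(yaw_arm),np.sin(yaw_arm),0]);z0=np.array([0,0,-1.]);
    z=np.cos(tilt)*z0+np.sin(tilt)*a; y=-np.cross([0,0,1.],a); x=np.cross(y,z)
    return Ro.from_matrix(np.c_[x,y,z])
def go(p,R):
    s=arm.observe();R0=Ro.from_rotvec(s["ee_rot"]);d=(R0.inv()*R).as_rotvec()
    print("now",np.round(s["position"],4),"F",np.round(s["force"],1),"w",round(s["width"],3),"t",s["clock"])
    print(" rot units",(d/.15).round(2)," then dp units(new frame)",(R.inv().apply(np.asarray(p)-s["position"])/.025).round(2)," dp(old frame)",(R0.inv().apply(np.asarray(p)-s["position"])/.025).round(2))
E
python3 - <<'E'
from h import *
d={n:dict(np.load(f"{n}0.npz")) for n in("top","side")}
for n in d:
    w=cloud(d[n]);zz=cv2.medianBlur(np.nan_to_num(w[...,2]).astype(np.float32),5)
    for nm,lo,hi,c in(("block",.028,.044,(.491,-.134)),("board+",.007,.1,(.52,-.21))):
        m=((zz>lo)&(zz<hi)&(np.hypot(w[...,0]-c[0],w[...,1]-c[1])<.2)).astype(np.uint8)
        k,l,st,ce=cv2.connectedComponentsWithStats(m);i=1+np.argmax(st[1:,4])
        P=w[l==i][:,:2]*1000;print(n,nm,cv2.minAreaRect(P.astype(np.float32)),P.mean(0).round(1))
yaw=np.radians(97.67);a=np.array([np.cos(yaw),np.sin(yaw),0]);s=np.array([.5489,.1038,.024])
k=s+.092*a;print("knob",k)
go([k[0],k[1],.13],tool(yaw))
E
```

```text
top block ((491.6495056152344, -133.6576690673828), (120.10908508300781, 100.13792419433594), 20.892995834350586) [ 491.4 -133.5]
top board+ ((520.863525390625, -210.48477172851562), (179.973876953125, 270.5108947753906), 20.713157653808594) [ 520.  -208.6]
side block ((491.7328796386719, -135.0428009033203), (121.79014587402344, 102.60147094726562), 20.054433822631836) [ 490.2 -138.8]
side board+ ((519.4171142578125, -207.18893432617188), (181.95941162109375, 279.6921691894531), 20.545211791992188) [ 518.6 -224.4]
knob [0.53662101 0.1949769  0.024     ]
now [ 0.2715 -0.5625  0.2261] F [-0.4 -0.4 -0.7] w 1.001 t 0.15
 rot units [-0.01 -0.   -8.37]  then dp units(new frame) [28.61 14.55  3.85]  dp(old frame) [ 22.72 -22.67   3.87]
```

Call:
{"method": "arm_command", "body": {"dp": [[0,0,0],[0,0,0],[0,0,0],[0,0,0],[0,0,0],[0,0,0],[0,0,0],[0,0,0],[0,0,0],[0,0,0]], "angular": [[0,0,-0.837],[0,0,-0.837],[0,0,-0.837],[0,0,-0.837],[0,0,-0.837],[0,0,-0.837],[0,0,-0.837],[0,0,-0.837],[0,0,-0.837],[0,0,-0.837]], "claw": [0.6,0.6,0.6,0.6,0.6,0.6,0.6,0.6,0.6,0.6]}}

```text
clock: 1.15
position: [0.2716, -0.5627, 0.2264]
ee_rot: [-2.061, -2.37, -0.0]
force: [0.7, -0.3, 0.2]
width: 0.599
gripper_force: 0.0
```

Call:
{"method": "arm_command", "body": {"dp": [[0.95,0.48,0],[0.95,0.48,0],[0.95,0.48,0],[0.95,0.48,0],[0.95,0.48,0],[0.95,0.48,0],[0.95,0.48,0],[0.95,0.48,0],[0.95,0.48,0],[0.95,0.48,0]], "angular": [[0,0,0],[0,0,0],[0,0,0],[0,0,0],[0,0,0],[0,0,0],[0,0,0],[0,0,0],[0,0,0],[0,0,0]], "claw": [0.6,0.6,0.6,0.6,0.6,0.6,0.6,0.6,0.6,0.6]}}

```text
clock: 2.15
position: [0.3589, -0.3103, 0.2266]
ee_rot: [-2.067, -2.365, 0.0]
force: [0.7, -0.3, -0.0]
width: 0.6
gripper_force: 0.0
```

Call:
{"method": "arm_command", "body": {"dp": [[0.95,0.48,0],[0.95,0.48,0],[0.95,0.48,0],[0.95,0.48,0],[0.95,0.48,0],[0.95,0.48,0],[0.95,0.48,0],[0.95,0.48,0],[0.95,0.48,0],[0.95,0.48,0]], "angular": [[0,0,0],[0,0,0],[0,0,0],[0,0,0],[0,0,0],[0,0,0],[0,0,0],[0,0,0],[0,0,0],[0,0,0]], "claw": [0.6,0.6,0.6,0.6,0.6,0.6,0.6,0.6,0.6,0.6]}}

```text
clock: 3.15
position: [0.4459, -0.059, 0.2266]
ee_rot: [-2.067, -2.365, 0.0]
force: [0.4, -0.2, -0.7]
width: 0.606
gripper_force: 0.0
```

Call:
{"method": "arm_command", "body": {"dp": [[0.95,0.48,0],[0.95,0.48,0],[0.95,0.48,0],[0.95,0.48,0],[0.95,0.48,0],[0.95,0.48,0],[0.95,0.48,0],[0.95,0.48,0],[0.95,0.48,0],[0,0,0]], "angular": [[0,0,0],[0,0,0],[0,0,0],[0,0,0],[0,0,0],[0,0,0],[0,0,0],[0,0,0],[0,0,0],[0,0,0]], "claw": [0.6,0.6,0.6,0.6,0.6,0.6,0.6,0.6,0.6,0.6]}}

```text
clock: 4.15
position: [0.5243, 0.1703, 0.2266]
ee_rot: [-2.061, -2.369, -0.003]
force: [-0.1, 1.0, -0.0]
width: 0.6
gripper_force: 0.0
```

```bash
python3 - <<'E'
from h import *
yaw=np.radians(97.67)
go([.5366,.195,.13],tool(yaw))
im=arm.get_image("side");cv2.imwrite("pics/side1.png",cv2.resize(im["frame"][100:260,150:350,::-1],None,fx=4,fy=3.75))
w=cloud(im);P=w.reshape(-1,3);m=(P[:,2]>.054)&(P[:,2]<.075)&(np.hypot(P[:,0]-.5366,P[:,1]-.195)<.018);print("knob pts side",m.sum(),P[m].mean(0) if m.any() else "")
E
```

```text
now [0.5243 0.1703 0.2266] F [-0.1  1.  -0. ] w 0.6 t 4.15
 rot units [ 0.   -0.02  0.03]  then dp units(new frame) [0.91 0.62 3.86]  dp(old frame) [0.9  0.62 3.87]
knob pts side 33 [0.53581207 0.18932344 0.06316897]
```

Call:
{"method": "arm_command", "body": {"dp": [[0.3,0.2,0.8],[0.3,0.2,0.8],[0.3,0.22,0.8],[0,0,0.8],[0,0,0.8],[0,0,0.8],[0,0,0.8],[0,0,0.8],[0,0,0.6],[0,0,0]], "angular": [[0,0,0],[0,0,0],[0,0,0],[0,0,0],[0,0,0],[0,0,0],[0,0,0],[0,0,0],[0,0,0],[0,0,0]], "claw": [0.6,0.6,0.6,0.6,0.6,0.6,0.6,0.6,0.6,0.6]}}

```text
clock: 5.2
position: [0.5354, 0.189, 0.0498]
ee_rot: [-2.067, -2.364, 0.006]
force: [0.5, 0.3, 0.0]
width: 0.604
gripper_force: 0.0
```

```bash
python3 - <<'E'
from h import *
yaw=np.radians(97.67)
go([.5366,.195,.04],tool(yaw))
im=arm.get_image("side");cv2.imwrite("pics/side2.png",cv2.resize(im["frame"][130:230,180:300,::-1],None,fx=6,fy=6,interpolation=2))
E
```

```text
now [0.5354 0.189  0.0498] F [0.5 0.3 0. ] w 0.604 t 5.2
 rot units [-0.02  0.01 -0.  ]  then dp units(new frame) [0.23 0.08 0.39]  dp(old frame) [0.23 0.08 0.39]
```

View pics/side2.png

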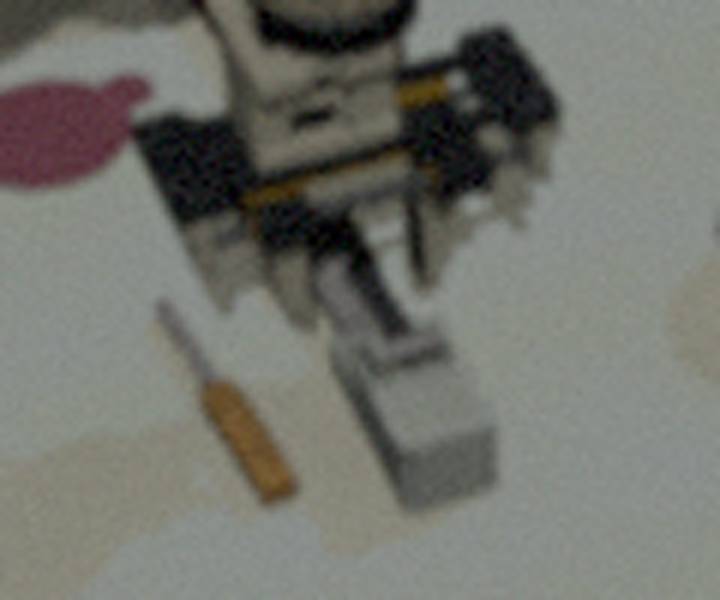

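The crop shows the fingers straddling the lever and knob, with tips at about (300,320) and (430,285). The chisel is clear. I'll lower the last bit and pinch the knob.

Call:
{"method": "arm_command", "body": {"dp": [[0.12,0.04,0.2],[0.11,0.04,0.19],[0,0,0],[0,0,0],[0,0,0],[0,0,0],[0,0,0],[0,0,0],[0,0,0],[0,0,0]], "angular": [[0,0,0],[0,0,0],[0,0,0],[0,0,0],[0,0,0],[0,0,0],[0,0,0],[0,0,0],[0,0,0],[0,0,0]], "claw": [0.6,0.6,0.1,0.1,0.1,0.1,0.1,0.1,0.1,0.1], "force": 10}}

```text
clock: 6.25
position: [0.5372, 0.1965, 0.0419]
ee_rot: [-2.067, -2.365, 0.002]
force: [-4.5, -1.1, 3.8]
width: 0.181
gripper_force: 10.0
```

Call:
{"method": "arm_command", "body": {"dp": [[0,-0.04,0],[0,-0.04,0],[0,0,0],[0,0,0]], "angular": [[0,0,0],[0,0,0],[0,0,0],[0,0,0]], "claw": [0.1,0.1,0.1,0.1]}}

```text
clock: 6.65
position: [0.5367, 0.1964, 0.0421]
ee_rot: [2.067, 2.365, 0.002]
force: [2.5, -0.2, -1.5]
width: 0.183
gripper_force: 10.0
```

Call:
{"method": "arm_command", "body": {"dp": [[-0.005,0.02,-0.128],[-0.008,0,-0.128],[-0.017,0,-0.127],[-0.021,0,-0.126],[-0.029,0,-0.125],[-0.034,0,-0.123],[-0.042,0,-0.121],[-0.046,0,-0.119],[-0.053,0,-0.116],[-0.058,0,-0.114]], "angular": [[0,0,0],[0,0,0],[0,0,0],[0,0,0],[0,0,0],[0,0,0],[0,0,0],[0,0,0],[0,0,0],[0,0,0]], "claw": [0.1,0.1,0.1,0.1,0.1,0.1,0.1,0.1,0.1,0.1]}}

```text
clock: 7.65
position: [0.5373, 0.1887, 0.0728]
ee_rot: [-2.067, -2.366, 0.0]
force: [0.9, 1.4, -2.7]
width: 0.184
gripper_force: 10.0
```

Call:
{"method": "arm_command", "body": {"dp": [[-0.065,0,-0.11],[-0.069,0,-0.108],[-0.076,0,-0.103],[-0.079,0,-0.101],[0,0,0],[0,0,0]], "angular": [[0,0,0],[0,0,0],[0,0,0],[0,0,0],[0,0,0],[0,0,0]], "claw": [0.1,0.1,0.1,0.1,0.1,0.1]}}

```text
clock: 8.25
position: [0.5384, 0.1813, 0.0836]
ee_rot: [2.067, 2.365, -0.0]
force: [-1.9, -0.2, 4.7]
width: 0.181
gripper_force: 10.0
```

```bash
python3 - <<'E'
from h import *
s=arm.observe();print(s["position"],s["force"],s["ft_torque"],s["width"])
im=arm.get_image("side");cv2.imwrite("pics/side3.png",cv2.resize(im["frame"][130:230,180:300,::-1],None,fx=6,fy=6,interpolation=2))
E
```

```text
[0.53839066 0.1813018  0.08356368] [-1.93416395 -0.19357322  4.65705547] [-0.18495754  0.30120481 -0.00867766] 0.1813676649497757
```

View pics/side3.png

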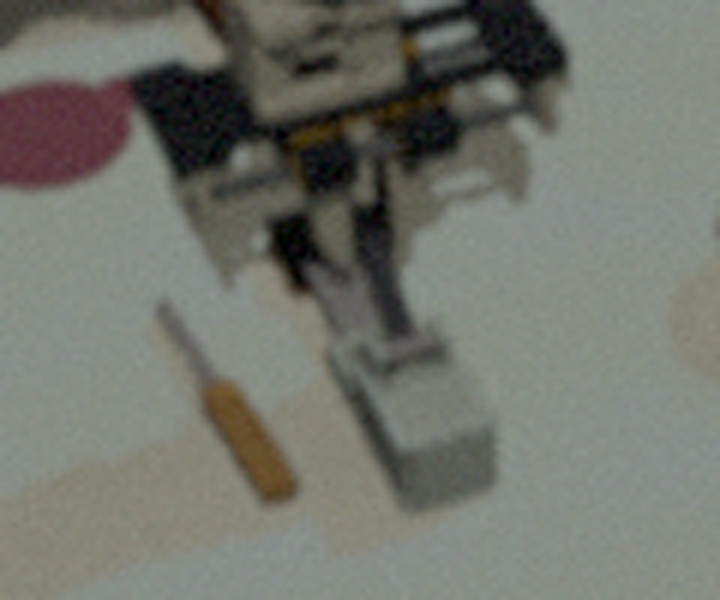

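The head hasn't moved (same pixels as before) and the lever is rising with the fingers. I'll continue slowly to the upper stop.

Call:
{"method": "arm_command", "body": {"dp": [[-0.042,0,-0.049],[-0.043,0,-0.048],[0,0,0]], "angular": [[0,0,0],[0,0,0],[0,0,0]], "claw": [0.1,0.1,0.1]}}

```text
clock: 8.6
position: [0.5386, 0.1796, 0.0856]
ee_rot: [-2.067, -2.365, -0.0]
force: [-1.2, 1.4, 0.5]
width: 0.181
gripper_force: 10.0
```

Call:
{"method": "arm_command", "body": {"dp": [[-0.044,0,-0.047],[0,0,0]], "angular": [[0,0,0],[0,0,0]], "claw": [0.1,0.1]}}

```text
clock: 8.8
position: [0.5387, 0.1784, 0.0868]
ee_rot: [-2.067, -2.366, -0.0]
force: [-0.9, 1.1, 0.7]
width: 0.182
gripper_force: 10.0
```

Call:
{"method": "arm_command", "body": {"dp": [[-0.044,0,-0.046],[0,0,0]], "angular": [[0,0,0],[0,0,0]], "claw": [0.1,0.1]}}

```text
clock: 9.0
position: [0.5389, 0.1772, 0.0881]
ee_rot: [-2.067, -2.366, -0.0]
force: [-0.8, 1.3, 1.0]
width: 0.184
gripper_force: 10.0
```

Call:
{"method": "arm_command", "body": {"dp": [[-0.022,0,-0.023],[0,0,0]], "angular": [[0,0,0],[0,0,0]], "claw": [0.1,0.1]}}

```text
clock: 9.2
position: [0.539, 0.1767, 0.0886]
ee_rot: [-2.067, -2.366, 0.0]
force: [-0.1, 1.5, -1.2]
width: 0.185
gripper_force: 10.0
```

Call:
{"method": "arm_command", "body": {"dp": [[-0.022,0,-0.023],[0,0,0]], "angular": [[0,0,0],[0,0,0]], "claw": [0.1,0.1]}}

```text
clock: 9.4
position: [0.5391, 0.1761, 0.0891]
ee_rot: [-2.067, -2.366, 0.0]
force: [-0.3, 2.2, -1.9]
width: 0.187
gripper_force: 10.0
```

Call:
{"method": "arm_command", "body": {"dp": [[-0.022,0,-0.023],[0,0,0]], "angular": [[0,0,0],[0,0,0]], "claw": [0.1,0.1]}}

```text
clock: 9.6
position: [0.5392, 0.1755, 0.0897]
ee_rot: [2.067, 2.366, -0.0]
force: [-0.1, 1.6, -2.0]
width: 0.187
gripper_force: 10.0
```

Call:
{"method": "arm_command", "body": {"dp": [[-0.022,0,-0.023],[-0.022,0,-0.023],[0,0,0]], "angular": [[0,0,0],[0,0,0],[0,0,0]], "claw": [0.1,0.1,0.1]}}

```text
clock: 9.9
position: [0.5393, 0.1742, 0.0908]
ee_rot: [2.068, 2.365, -0.0]
force: [0.0, 1.6, -3.3]
width: 0.182
gripper_force: 10.0
```

The pull now exceeds the hinge drag, so the handle is at its stop. I'll release, go up and check.

Call:
{"method": "arm_command", "body": {"dp": [[0,0,0],[0,0,0],[0,0,0],[0,0,0],[0,0,-0.5],[0,0,-0.8],[0,0,-0.8],[0,0,-0.8],[0,0,-0.8],[0,0,-0.6]], "angular": [[0,0,0],[0,0,0],[0,0,0],[0,0,0],[0,0,0],[0,0,0],[0,0,0],[0,0,0],[0,0,0],[0,0,0]], "claw": [0.6,0.6,0.6,0.6,0.75,0.75,0.75,0.75,0.75,0.75]}}

```text
clock: 10.9
position: [0.5396, 0.1749, 0.2007]
ee_rot: [2.066, 2.365, 0.003]
force: [-0.3, -0.4, -0.5]
width: 0.753
gripper_force: 0.0
```

Call:
{"method": "arm_command", "body": {"dp": [[-0.9,0,-0.1],[-0.9,0,-0.1],[-0.9,0,0],[-0.9,0,0],[-0.9,0,0],[-0.9,0,0],[0,0,0]], "angular": [[0,0.35,0],[0,0.35,0],[0,0.35,0],[0,0.35,0],[0,0.35,0],[0,0,0],[0,0,0]], "claw": [0.75,0.75,0.75,0.75,0.75,0.75,0.75]}}

```text
clock: 11.6
position: [0.5577, 0.0375, 0.1852]
ee_rot: [-1.938, -2.203, -0.253]
force: [-0.6, -0.1, -0.1]
width: 0.749
gripper_force: 0.0
```

```bash
python3 - <<'E'
from h import *
s=arm.observe();print(s["position"],Ro.from_rotvec(s["ee_rot"]).as_matrix().round(3).tolist(),s["force"],s["width"])
for n in("top","side"):
    im=arm.get_image(n);np.savez(n+"4.npz",**im)
    w=cloud(im);P=w.reshape(-1,3);q=P[(abs(P[:,0]-.54)<.05)&(P[:,1]>.06)&(P[:,1]<.24)]
    k=q[(q[:,2]>.092)&(q[:,2]<.125)];print(n,"knob",len(k),np.median(k,0) if len(k) else "")
    h=q[(q[:,2]>.042)&(q[:,2]<.053)];print("head",cv2.minAreaRect((h[:,:2]*1000).astype(np.float32)))
cv2.imwrite("pics/side4.png",cv2.resize(im["frame"][110:230,180:300,::-1],None,fx=5,fy=5,interpolation=2))
yaw=np.radians(97.67);a=np.array([np.cos(yaw),np.sin(yaw),0]);sk=np.array([.5489,.1038,.024])
for nm,X in(("socket",sk),("knob",sk+.0726*a+[0,0,.081]),("pin",sk+.028*a+[0,0,.035])): print(nm,X,"crop px",(proj(im,X)-[180,110])*5)
E
```

```text
[0.55767934 0.03745445 0.18515255] [[-0.123, 0.992, -0.034], [0.958, 0.128, 0.256], [0.258, -0.001, -0.966]] [-0.56118264 -0.10473294 -0.05807987] 0.7490890400354998
top knob 57 [0.5388411  0.17200095 0.10849647]
head ((547.177001953125, 113.65435028076172), (49.14445114135742, 66.1988525390625), 7.642632484436035)
side knob 0 
head ((546.5802612304688, 111.30683135986328), (49.65895462036133, 67.1321029663086), 8.445789337158203)
socket [0.5489 0.1038 0.024 ] crop px [359.71547103 462.99672274]
knob [0.53921027 0.17575046 0.105     ] crop px [305.72163174 280.67741862]
pin [0.54516292 0.13154949 0.059     ] crop px [338.63372471 388.42784936]
```

View pics/side4.png

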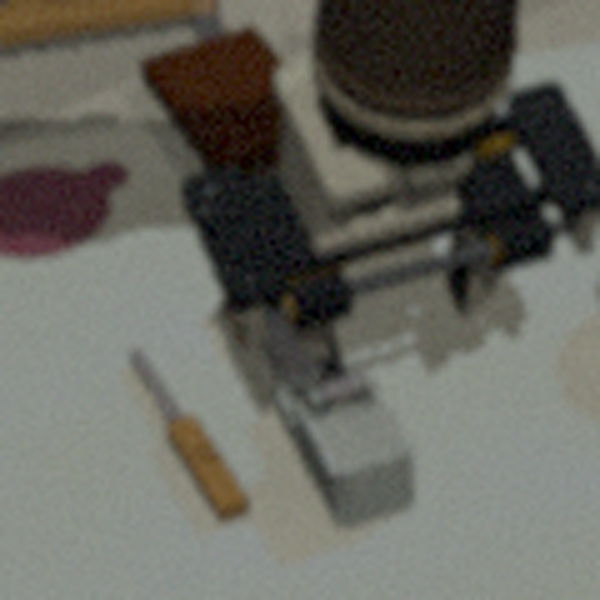

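The crop shows the arm still in place with the head at about (365,440); the gripper now hides the knob. Depth puts the knob at about z 0.108 and y 0.172, which is raised. Next I'll plan the head grip with a forward lean of about 15° so the gripper body clears the handle.

```bash
python3 - <<'E'
from h import *
from scipy.optimize import least_squares
w=cloud(dict(np.load("top4.npz")));P=w.reshape(-1,3)
k=P[(abs(P[:,0]-.539)<.014)&(abs(P[:,1]-.1745)<.014)&(P[:,2]>.096)&(P[:,2]<.125)]
f=least_squares(lambda c:np.linalg.norm(k-c,axis=1)-.009,k.mean(0)-[0,0,.006],loss='soft_l1',f_scale=.002);print("knob c",f.x,len(k))
yaw=np.radians(97.65);a=np.array([np.cos(yaw),np.sin(yaw),0])
R=tool(yaw,.26);g=np.array([.5487,.1038,.028])+.012*a;p=g+.019*R.apply([0,0,1]);print(p)
go([p[0],p[1],.13],R);print("descent units in tool frame",R.inv().apply([0,0,p[2]-.13])/.025)
E
```

```text
knob c [0.53869924 0.17454261 0.10492158] 51
[0.54645231 0.12053425 0.00963859]
now [0.5573 0.0422 0.1864] F [0.5 0.9 0. ] w 0.748 t 11.7
 rot units [ 0.   -0.02  0.  ]  then dp units(new frame) [ 2.48 -0.01  2.99]  dp(old frame) [ 2.47 -0.02  3.  ]
descent units in tool frame [-1.2377031  0.         4.6526424]
```

Knob centre at z 0.1049 means the handle is fully raised. Moving to the head grip.

Call:
{"method": "arm_command", "body": {"dp": [[0.62,0,0.75],[0.62,0,0.75],[0.62,0,0.75],[0.62,0,0.74],[-0.2,0,0.75],[-0.2,0,0.75],[-0.2,0,0.75],[0,0,0],[0,0,0]], "angular": [[0,0,0],[0,0,0],[0,0,0],[0,0,0],[0,0,0],[0,0,0],[0,0,0],[0,0,0],[0,0,0]], "claw": [0.75,0.75,0.75,0.75,0.75,0.75,0.75,0.75,0.75]}}

```text
clock: 12.6
position: [0.5465, 0.1224, 0.0723]
ee_rot: [-1.928, -2.21, -0.255]
force: [1.2, -0.1, 0.6]
width: 0.746
gripper_force: 0.0
```

```bash
python3 - <<'E'
from h import *
go([.54645,.12053,.0096],tool(np.radians(97.65),.26))
E
```

```text
now [0.5465 0.1224 0.0723] F [ 1.2 -0.1  0.6] w 0.746 t 12.6
 rot units [-0.   -0.02  0.02]  then dp units(new frame) [-0.72 -0.01  2.41]  dp(old frame) [-0.72 -0.01  2.4 ]
```

Call:
{"method": "arm_command", "body": {"dp": [[-0.18,0,0.6],[-0.18,0,0.6],[-0.18,0,0.6],[-0.12,0,0.4],[-0.06,0,0.2],[0,0,0],[0,0,0]], "angular": [[0,0,0],[0,0,0],[0,0,0],[0,0,0],[0,0,0],[0,0,0],[0,0,0]], "claw": [0.75,0.75,0.75,0.75,0.75,0.75,0.75]}}

```text
clock: 13.3
position: [0.5472, 0.1195, 0.0095]
ee_rot: [-1.93, -2.209, -0.256]
force: [-0.2, -0.1, -0.5]
width: 0.75
gripper_force: 0.0
```

Call:
{"method": "arm_command", "body": {"dp": [[0,0,0],[0,0,0],[0,0,0],[0,0,0],[0,0,0],[0,0,0]], "angular": [[0,0,0],[0,0,0],[0,0,0],[0,0,0],[0,0,0],[0,0,0]], "claw": [0.4,0.4,0.4,0.4,0.4,0.4], "force": 45}}

```text
clock: 13.9
position: [0.547, 0.1192, 0.0091]
ee_rot: [-1.93, -2.209, -0.255]
force: [-0.5, -0.9, 5.6]
width: 0.533
gripper_force: 45.0
```

Call:
{"method": "arm_command", "body": {"dp": [[0.1,0,-0.38],[0.18,0,-0.68],[0.2,0,-0.76],[0.22,0,-0.8],[0.22,0,-0.8],[0.22,0,-0.8],[0.2,0,-0.76],[0,0,0],[0,0,0]], "angular": [[0,0,0],[0,0,0],[0,0,0],[0,0,0],[0,0,0],[0,0,0],[0,0,0],[0,0,0],[0,0,0]], "claw": [0.4,0.4,0.4,0.4,0.4,0.4,0.4,0.4,0.4]}}

```text
clock: 14.8
position: [0.5462, 0.1186, 0.137]
ee_rot: [-1.93, -2.209, -0.253]
force: [-1.0, 0.2, -7.7]
width: 0.532
gripper_force: 45.0
```

```bash
python3 - <<'E'
from h import *
# socket in tool frame from grasp state (arm flat on bench)
pg=np.array([.547,.1192,.0091]);Rg=Ro.from_rotvec([-1.93,-2.209,-.255]);yaw=np.radians(97.65);a=np.array([np.cos(yaw),np.sin(yaw),0])
st=Rg.inv().apply(np.array([.5487,.1038,.024])-pg);print("socket in tool",st*1000,"tool y yaw deg",np.degrees(np.arctan2(*Rg.as_matrix()[:2,1][::-1])))
print("tool euler",Rg.as_matrix().round(3).tolist())
Rt=Ro.from_euler('z',110.75-97.65,degrees=True)*Rg
b=np.array([.5501,-.288,.0645+.050]);p=b-Rt.apply(st);print("target tcp",p)
s=arm.observe();print(s["position"],s["force"],s["ft_torque"],s["width"]);go(p,Rt)
for n in("side","top"):
    im=arm.get_image(n);w=cloud(im);P=w.reshape(-1,3);np.savez(n+"5.npz",**im)
    q=P[(abs(P[:,0]-.53)<.06)&(P[:,1]>.17)&(P[:,1]<.32)&(P[:,2]>.09)&(P[:,2]<.19)]
    a0=q[:,:2]@a[:2]
    for lo in np.arange(a0.min(),a0.max(),.015): 
        m=(a0>=lo)&(a0<lo+.015);print(n,round(lo,3),m.sum(),np.median(q[m],0).round(4) if m.any() else "")
E
```

```text
socket in tool [-11.09350342  -0.37737304 -18.40792686] tool y yaw deg 7.710545069708663
tool euler [[-0.13, 0.991, -0.035], [0.957, 0.134, 0.257], [0.259, 0.0, -0.966]]
target tcp [ 0.54495381 -0.27338608  0.0996    ]
[0.54616654 0.11862296 0.13698878] [-1.03426418  0.22468908 -7.7307107 ] [-0.88565432 -0.1595968   0.05122416] 0.5323553939466245
now [0.5462 0.1186 0.137 ] F [-1.   0.2 -7.7] w 0.532 t 14.8
 rot units [ 0.39  0.   -1.48]  then dp units(new frame) [-14.53  -5.62  -2.35]  dp(old frame) [-15.39  -2.15  -2.57]
side 0.173 17 [0.5103 0.2513 0.1489]
side 0.188 28 [0.5063 0.2663 0.1484]
side 0.203 30 [0.5093 0.2822 0.1483]
side 0.218 1 [0.4993 0.2894 0.1308]
top 0.095 52 [0.5347 0.1787 0.1501]
top 0.11 42 [0.5272 0.1865 0.1499]
top 0.125 63 [0.5325 0.2052 0.1466]
top 0.14 67 [0.5301 0.2195 0.1477]
top 0.155 70 [0.53   0.2347 0.1475]
top 0.17 110 [0.5276 0.2499 0.1479]
top 0.185 112 [0.5228 0.2646 0.1493]
top 0.2 104 [0.5228 0.2797 0.1488]
top 0.215 35 [0.5228 0.2893 0.1493]
```

Call:
{"method": "arm_command", "body": {"dp": [[0,0,0],[0,0,0],[0,0,0],[-0.4,-0.15,-0.05],[-0.8,-0.3,-0.1],[-0.9,-0.35,-0.15],[-0.9,-0.35,-0.15],[-0.9,-0.35,-0.15],[-0.9,-0.35,-0.15],[-0.9,-0.35,-0.15]], "angular": [[0.13,0,-0.49],[0.13,0,-0.49],[0.13,0,-0.5],[0,0,0],[0,0,0],[0,0,0],[0,0,0],[0,0,0],[0,0,0],[0,0,0]], "claw": [0.4,0.4,0.4,0.4,0.4,0.4,0.4,0.4,0.4,0.4]}}

```text
clock: 15.9
position: [0.5457, -0.0365, 0.1213]
ee_rot: [-1.659, -2.4, -0.219]
force: [0.4, -0.4, -8.2]
width: 0.532
gripper_force: 45.0
```

Call:
{"method": "arm_command", "body": {"dp": [[-0.9,-0.35,-0.15],[-0.9,-0.35,-0.15],[-0.9,-0.35,-0.15],[-0.9,-0.35,-0.15],[-0.9,-0.35,-0.15],[-0.9,-0.35,-0.15],[-0.8,-0.3,-0.15],[-0.6,-0.25,-0.1],[0,0,0],[0,0,0]], "angular": [[0,0,0],[0,0,0],[0,0,0],[0,0,0],[0,0,0],[0,0,0],[0,0,0],[0,0,0],[0,0,0],[0,0,0]], "claw": [0.4,0.4,0.4,0.4,0.4,0.4,0.4,0.4,0.4,0.4]}}

```text
clock: 16.9
position: [0.5456, -0.2182, 0.1057]
ee_rot: [-1.656, -2.402, -0.221]
force: [1.5, 0.9, -7.8]
width: 0.531
gripper_force: 45.0
```

```bash
cat >> h.py <<'E'
Rg=Ro.from_rotvec([-1.93,-2.209,-.255]);st=np.array([-11.1,-.38,-18.4])/1000
Rt=Ro.from_euler('z',110.75-97.65,degrees=True)*Rg
def over(h): # socket h above the ball centre
    p=np.array([.5501,-.288,.0645+h])-Rt.apply(st);go(p,Rt)
    s=arm.observe();print("socket est",s["position"]+Ro.from_rotvec(s["ee_rot"]).apply(st))
E
python3 - <<'E'
from h import *
over(.05)
for n in("top","side"):
    im=arm.get_image(n);np.savez(n+"6.npz",**im);w=cloud(im);z=cv2.medianBlur(np.nan_to_num(w[...,2]).astype(np.float32),3)
    P=w.reshape(-1,3);zz=z.reshape(-1)
    h=P[(zz>.132)&(zz<.146)&(np.hypot(P[:,0]-.546,P[:,1]+.278)<.05)]
    print(n,"head",len(h),cv2.minAreaRect((h[:,:2]*1000).astype(np.float32)),np.median(h[:,2]))
    f=P[(zz>.10)&(zz<.125)&(np.hypot(P[:,0]-.491,P[:,1]+.132)<.05)]
    print(" foot",len(f),f.mean(0),np.median(f[:,2]))
cv2.imwrite("pics/side6.png",cv2.resize(im["frame"][200:360,200:360,::-1],None,fx=3.7,fy=3.7,interpolation=2))
E
```

```text
now [ 0.5456 -0.2182  0.1057] F [ 1.5  0.9 -7.8] w 0.531 t 16.9
 rot units [ 0.01 -0.01  0.  ]  then dp units(new frame) [-2.05 -0.81 -0.3 ]  dp(old frame) [-2.05 -0.81 -0.3 ]
socket est [ 0.55069785 -0.23286048  0.12061317]
top head 26 ((564.134033203125, -245.6019287109375), (20.25914192199707, 72.77908325195312), 62.188133239746094) 0.1425634313285289
 foot 415 [ 0.50656206 -0.12364839  0.1165391 ] 0.11701772463707104
side head 75 ((558.6934204101562, -251.8654022216797), (46.278350830078125, 5.97182035446167), 23.396610260009766) 0.14109496323998985
 foot 405 [ 0.50120636 -0.11675873  0.11540187] 0.11668962292979099
```

View pics/side6.png

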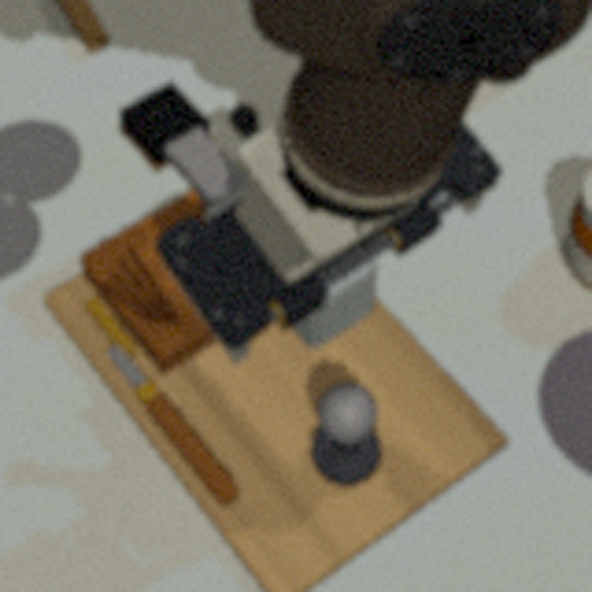

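The crop shows the arm held level, with its head front at about (335,320). The ball ahead is at (347,410), and the knife is untouched. The move fell about 55 mm short, so I'll finish it.

Call:
{"method": "arm_command", "body": {"dp": [[-0.4,-0.16,-0.06],[-0.5,-0.2,-0.08],[-0.5,-0.2,-0.08],[-0.4,-0.16,-0.06],[-0.25,-0.09,-0.02],[0,0,0],[0,0,0],[0,0,0]], "angular": [[0,0,0],[0,0,0],[0,0,0],[0,0,0],[0,0,0],[0,0,0],[0,0,0],[0,0,0]], "claw": [0.4,0.4,0.4,0.4,0.4,0.4,0.4,0.4]}}

```text
clock: 17.8
position: [0.5453, -0.2727, 0.1001]
ee_rot: [-1.654, -2.404, -0.221]
force: [0.3, 0.3, -7.3]
width: 0.531
gripper_force: 45.0
```

```bash
python3 - <<'E'
from h import *
over(.045)
im=arm.get_image("top");w=cloud(im);P=w.reshape(-1,3);np.savez("top7.npz",**im)
# foot corners, dark + knob vs. expected
u=np.radians(110.75);a=np.array([np.cos(u),np.sin(u)]);s=arm.observe();sk=s["position"]+Ro.from_rotvec(s["ee_rot"]).apply(st)
z=cv2.medianBlur(np.nan_to_num(w[...,2]).astype(np.float32),3).reshape(-1)
rel=P-sk;al=rel[:,:2]@a;ac=rel[:,:2]@np.array([-a[1],a[0]])
f=(al>.14)&(al<.20)&(abs(ac)<.04)&(abs(P[:,2]-(sk[2]-.002))<.010);print("foot",f.sum(),"al",np.percentile(al[f],[1,99]),"ac",np.percentile(ac[f],[2,98]),np.median(P[f,2]),sk[2]-.002)
q=P[(abs(al-.0726)<.014)&(abs(ac)<.014)&(abs(rel[:,2]-.085)<.012)];print("knob pts",len(q))
if len(q)>8:
    from scipy.optimize import least_squares
    r=least_squares(lambda c:np.linalg.norm(q-c,axis=1)-.009,q.mean(0)-[0,0,.006],loss='soft_l1',f_scale=.002).x-sk;print("knob along,across,up",r[:2]@a,r[:2]@[-a[1],a[0]],r[2])
E
```

```text
now [ 0.5453 -0.2727  0.1001] F [ 0.3  0.3 -7.3] w 0.531 t 17.8
 rot units [ 0.   -0.    0.01]  then dp units(new frame) [-0.08 -0.02  0.21]  dp(old frame) [-0.08 -0.02  0.21]
socket est [ 0.55043323 -0.28732554  0.11502076]
foot 329 al [0.14103529 0.19107398] ac [-0.02034145  0.02164057] 0.11254503966615308 0.11305527955142211
knob pts 50
knob along,across,up 0.07412504626546619 0.0008002512470448683 0.08059630347902277
```

Call:
{"method": "arm_command", "body": {"dp": [[-0.08,-0.01,-0.015],[-0.034,0,0.128],[-0.034,0,0.128],[-0.034,0,0.128],[-0.034,0,0.128],[-0.034,0,0.128],[0,0,0],[0,0,0]], "angular": [[0,0,0],[0,0,0],[0,0,0],[0,0,0],[0,0,0],[0,0,0],[0,0,0],[0,0,0]], "claw": [0.4,0.4,0.4,0.4,0.4,0.4,0.4,0.4]}}

```text
clock: 18.65
position: [0.5456, -0.2756, 0.0832]
ee_rot: [-1.656, -2.403, -0.22]
force: [-0.7, 0.6, -7.7]
width: 0.531
gripper_force: 45.0
```

Call:
{"method": "arm_command", "body": {"dp": [[-0.02,0,0.077],[-0.02,0,0.077],[0,0,0],[0,0,0]], "angular": [[0,0,0],[0,0,0],[0,0,0],[0,0,0]], "claw": [0.4,0.4,0.4,0.4]}}

```text
clock: 19.05
position: [0.5455, -0.2756, 0.0792]
ee_rot: [-1.656, -2.403, -0.22]
force: [-0.2, 0.2, -7.4]
width: 0.535
gripper_force: 45.0
```

```bash
python3 - <<'E'
from h import *
over(.03)
im=arm.get_image("side");cv2.imwrite("pics/side8.png",cv2.resize(im["frame"][230:350,230:350,::-1],None,fx=4.8,fy=4.8,interpolation=2))
E
```

```text
now [ 0.5455 -0.2756  0.0792] F [-0.2  0.2 -7.4] w 0.535 t 19.05
 rot units [ 0.   -0.    0.01]  then dp units(new frame) [0.09 0.01 0.01]  dp(old frame) [0.09 0.01 0.01]
socket est [ 0.55069052 -0.29018259  0.09411004]
```

View pics/side8.png

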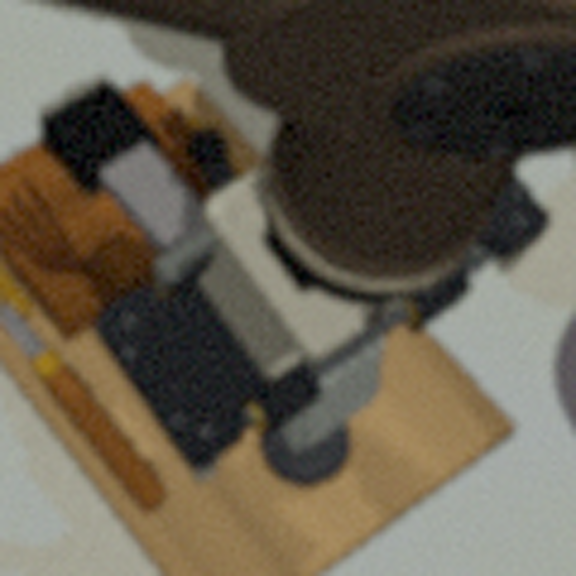

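The crop shows the head over the post, with the collar at (305,455) just below the head's front edge. There is no contact force. I'll make a small correction and keep descending in short steps.

Call:
{"method": "arm_command", "body": {"dp": [[0.03,0.02,0],[-0.02,0,0.077],[-0.02,0,0.077],[0,0,0],[0,0,0]], "angular": [[0,0,0],[0,0,0],[0,0,0],[0,0,0],[0,0,0]], "claw": [0.4,0.4,0.4,0.4,0.4]}}

```text
clock: 19.6
position: [0.5457, -0.2747, 0.0754]
ee_rot: [-1.656, -2.403, -0.22]
force: [-0.1, 0.3, -8.1]
width: 0.531
gripper_force: 45.0
```

Call:
{"method": "arm_command", "body": {"dp": [[-0.02,0,0.077],[-0.02,0,0.077],[0,0,0],[0,0,0]], "angular": [[0,0,0],[0,0,0],[0,0,0],[0,0,0]], "claw": [0.4,0.4,0.4,0.4]}}

```text
clock: 20.0
position: [0.5457, -0.2746, 0.0714]
ee_rot: [-1.656, -2.403, -0.22]
force: [0.3, -0.2, -7.5]
width: 0.53
gripper_force: 45.0
```

Call:
{"method": "arm_command", "body": {"dp": [[-0.02,0,0.077],[-0.02,0,0.077],[0,0,0],[0,0,0]], "angular": [[0,0,0],[0,0,0],[0,0,0],[0,0,0]], "claw": [0.4,0.4,0.4,0.4]}}

```text
clock: 20.4
position: [0.5457, -0.2746, 0.0674]
ee_rot: [-1.656, -2.403, -0.22]
force: [-0.5, -0.6, -8.3]
width: 0.53
gripper_force: 45.0
```

Call:
{"method": "arm_command", "body": {"dp": [[-0.02,0,0.077],[-0.02,0,0.077],[0,0,0]], "angular": [[0,0,0],[0,0,0],[0,0,0]], "claw": [0.4,0.4,0.4]}}

```text
clock: 20.7
position: [0.5455, -0.2746, 0.0632]
ee_rot: [-1.655, -2.402, -0.22]
force: [-0.4, 0.3, -8.5]
width: 0.535
gripper_force: 45.0
```

Call:
{"method": "arm_command", "body": {"dp": [[-0.02,0,0.077],[-0.02,0,0.077],[0,0,0]], "angular": [[0,0,0],[0,0,0],[0,0,0]], "claw": [0.4,0.4,0.4]}}

```text
clock: 21.0
position: [0.5455, -0.2745, 0.0592]
ee_rot: [-1.655, -2.402, -0.22]
force: [-0.3, 0.5, -7.8]
width: 0.532
gripper_force: 45.0
```

Call:
{"method": "arm_command", "body": {"dp": [[-0.02,0,0.077],[0,0,0]], "angular": [[0,0,0],[0,0,0]], "claw": [0.4,0.4]}}

```text
clock: 21.2
position: [0.5458, -0.2746, 0.0575]
ee_rot: [-1.656, -2.403, -0.22]
force: [0.6, -1.0, -8.3]
width: 0.533
gripper_force: 45.0
```

Call:
{"method": "arm_command", "body": {"dp": [[-0.02,0,0.077],[0,0,0]], "angular": [[0,0,0],[0,0,0]], "claw": [0.4,0.4]}}

```text
clock: 21.4
position: [0.546, -0.2746, 0.056]
ee_rot: [-1.656, -2.403, -0.22]
force: [-1.4, 0.6, -2.8]
width: 0.529
gripper_force: 45.0
```

Call:
{"method": "arm_command", "body": {"dp": [[-0.02,0,0.077],[0,0,0]], "angular": [[0,0,0],[0,0,0]], "claw": [0.4,0.4]}}

```text
clock: 21.6
position: [0.5461, -0.2747, 0.0543]
ee_rot: [-1.656, -2.404, -0.22]
force: [-0.9, -1.0, 0.9]
width: 0.537
gripper_force: 45.0
```

Call:
{"method": "arm_command", "body": {"dp": [[-0.01,0,0.039],[0,0,0]], "angular": [[0,0,0],[0,0,0]], "claw": [0.4,0.4]}}

```text
clock: 21.8
position: [0.5461, -0.2747, 0.0533]
ee_rot: [-1.656, -2.404, -0.22]
force: [-1.4, -0.5, 3.2]
width: 0.531
gripper_force: 45.0
```

Call:
{"method": "arm_command", "body": {"dp": [[-0.01,0,0.039],[0,0,0]], "angular": [[0,0,0],[0,0,0]], "claw": [0.4,0.4]}}

```text
clock: 22.0
position: [0.5462, -0.2747, 0.0524]
ee_rot: [-1.656, -2.404, -0.22]
force: [-1.4, -0.3, 5.1]
width: 0.533
gripper_force: 45.0
```

Call:
{"method": "arm_command", "body": {"dp": [[-0.01,0,0.039],[0,0,0]], "angular": [[0,0,0],[0,0,0]], "claw": [0.4,0.4]}}

```text
clock: 22.2
position: [0.5462, -0.2747, 0.0514]
ee_rot: [-1.656, -2.404, -0.22]
force: [-2.1, -2.1, 6.4]
width: 0.532
gripper_force: 45.0
```

Call:
{"method": "arm_command", "body": {"dp": [[-0.008,0,0.031],[0,0,0]], "angular": [[0,0,0],[0,0,0]], "claw": [0.4,0.4]}}

```text
clock: 22.4
position: [0.5461, -0.2747, 0.0505]
ee_rot: [-1.656, -2.404, -0.22]
force: [-1.3, -1.2, 4.8]
width: 0.531
gripper_force: 45.0
```

Call:
{"method": "arm_command", "body": {"dp": [[-0.008,0,0.031],[0,0,0]], "angular": [[0,0,0],[0,0,0]], "claw": [0.4,0.4]}}

```text
clock: 22.6
position: [0.5462, -0.2747, 0.0496]
ee_rot: [-1.657, -2.404, -0.22]
force: [-2.0, -0.5, 5.6]
width: 0.531
gripper_force: 45.0
```

Call:
{"method": "arm_command", "body": {"dp": [[-0.008,0,0.031],[0,0,0]], "angular": [[0,0,0],[0,0,0]], "claw": [0.4,0.4]}}

```text
clock: 22.8
position: [0.5462, -0.2747, 0.0495]
ee_rot: [-1.657, -2.404, -0.22]
force: [-3.7, -1.8, 11.6]
width: 0.529
gripper_force: 45.0
```

Call:
{"method": "arm_command", "body": {"dp": [[-0.008,0,0.031],[0,0,0]], "angular": [[0,0,0],[0,0,0]], "claw": [0.4,0.4]}}

```text
clock: 23.0
position: [0.5463, -0.2747, 0.0494]
ee_rot: [-1.657, -2.404, -0.22]
force: [-6.4, 0.5, 18.5]
width: 0.531
gripper_force: 45.0
```

Hard stop felt: z is constant at 0.0495 while the force rises, which agrees with the ball height from vision. I'll ease off, release and withdraw straight up.

Call:
{"method": "arm_command", "body": {"dp": [[0.008,0,-0.031],[0,0,0],[0,0,0],[0,0,0],[0,0,0],[0,0,0]], "angular": [[0,0,0],[0,0,0],[0,0,0],[0,0,0],[0,0,0],[0,0,0]], "claw": [0.4,0.6,0.75,0.75,0.75,0.75]}}

```text
clock: 23.6
position: [0.5457, -0.2743, 0.048]
ee_rot: [-1.655, -2.403, -0.22]
force: [-0.0, 0.1, -0.1]
width: 0.752
gripper_force: 0.0
```

Call:
{"method": "arm_command", "body": {"dp": [[0.1,0,-0.4],[0.2,0,-0.77],[0.2,0,-0.77],[0.2,0,-0.77],[0.2,0,-0.77],[0.2,0,-0.77],[0.2,0,-0.77],[0,0,0],[0,0,0]], "angular": [[0,0,0],[0,0,0],[0,0,0],[0,0,0],[0,0,0],[0,0,0],[0,0,0],[0,0,0],[0,0,0]], "claw": [0.75,0.75,0.75,0.75,0.75,0.75,0.75,0.4,0]}}

```text
clock: 24.5
position: [0.5462, -0.2757, 0.1784]
ee_rot: [-1.656, -2.404, -0.22]
force: [-0.2, -0.2, -0.0]
width: 0.619
gripper_force: 0.0
```

Call:
{"method": "arm_command", "body": {"dp": [[0.5,0,-0.13],[0.5,0,-0.13],[0.5,0,-0.13],[0.5,0,-0.13],[0.5,0,-0.13],[0,0,0],[0,0,0]], "angular": [[0,-0.35,0],[0,-0.35,0],[0,-0.35,0],[0,-0.35,0],[0,-0.35,0],[0,0,0],[0,0,0]], "claw": [0,0,0,0,0,0,0]}}

```text
clock: 25.2
position: [0.5245, -0.2203, 0.2032]
ee_rot: [-1.781, -2.588, -0.0]
force: [0.1, -1.6, -1.0]
width: 0.027
gripper_force: 0.0
```

```bash
python3 - <<'E'
from h import *
from scipy.optimize import least_squares
s=arm.observe();print(s["position"],Ro.from_rotvec(s["ee_rot"]).as_matrix().round(3).tolist(),s["force"],s["width"])
u=np.radians(110.75);a=np.array([np.cos(u),np.sin(u)]);c=np.array([-a[1],a[0]]);b=np.array([.5501,-.288])
for n in("top","side"):
    im=arm.get_image(n);np.savez(n+"9.npz",**im);w=cloud(im);P=w.reshape(-1,3);z=cv2.medianBlur(np.nan_to_num(w[...,2]).astype(np.float32),3).reshape(-1)
    al=(P[:,:2]-b)@a;ac=(P[:,:2]-b)@c
    for nm,l,h,zl,zh in(("roof",-.02,.015,.07,.1),("foot",.15,.187,.04,.08),("bar",.09,.14,.04,.08)):
        m=(al>l)&(al<h)&(abs(ac)<.02)&(z>zl)&(z<zh);print(n,nm,m.sum(),np.median(z[m]),"ac",np.percentile(ac[m],[5,95]) if m.any() else "")
    q=P[(abs(al-.075)<.02)&(abs(ac)<.016)&(z>.125)&(z<.165)]
    if len(q)>8:
        r=least_squares(lambda k:np.linalg.norm(q-k,axis=1)-.009,q.mean(0)-[0,0,.006],loss='soft_l1',f_scale=.002).x;print("knob",r,"along",(r[:2]-b)@a,"across",(r[:2]-b)@c,len(q))
cv2.imwrite("pics/side9.png",cv2.resize(im["frame"][210:350,200:360,::-1],None,fx=4,fy=4,interpolation=2))
E
```

```text
[ 0.52449871 -0.22025626  0.20320458] [[-0.357, 0.934, -0.0], [0.934, 0.357, 0.0], [0.0, 0.0, -1.0]] [ 0.13399232 -1.60643266 -1.00108655] 0.027056127544260535
top roof 0 nan ac 
top foot 201 0.058462378 ac [-0.01801318  0.01792571]
top bar 196 0.05717282 ac [-0.01306316  0.01225398]
side roof 261 0.08827008 ac [-0.01787577  0.01815163]
side foot 170 0.057979643 ac [-0.0181188   0.01775188]
side bar 235 0.057351694 ac [-0.01168694  0.01445955]
knob [ 0.52494599 -0.22245242  0.14053248] along 0.07020769121468944 across 0.0002994845482228408 93
  return _methods._mean(a, axis=axis, dtype=dtype,
  ret = ret.dtype.type(ret / rcount)
```

View pics/side9.png

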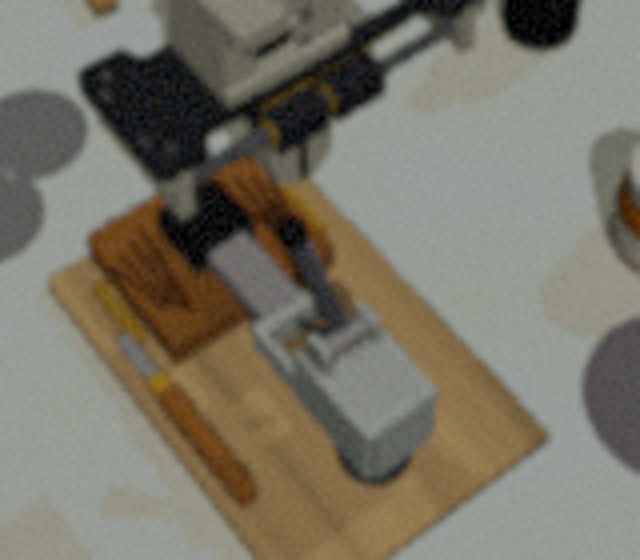

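The crop shows the coupler over the ball (head front at about (385,430)), the foot on the carved block, the handle raised with its knob at (292,230), and the knife unmoved. Heights agree: roof 88 mm = 64.5 + 24, foot top 58 mm = 36 + 22. The shut fingers are already right above the knob, so I'll go down and press.

Call:
{"method": "arm_command", "body": {"dp": [[0.1,0,0.5],[0,0,0.5],[0,0,0.4],[0,0,0.3],[0,0,0.1],[0,0,0],[0,0,0]], "angular": [[0,0,0],[0,0,0],[0,0,0],[0,0,0],[0,0,0],[0,0,0],[0,0,0]], "claw": [0,0,0,0,0,0,0]}}

```text
clock: 26.0
position: [0.5244, -0.2181, 0.1589]
ee_rot: [1.782, 2.586, 0.002]
force: [0.2, -1.0, -0.3]
width: 0.006
gripper_force: 0.0
```

Call:
{"method": "arm_command", "body": {"dp": [[0,0,0.07],[0,0,0.07],[0,0,0.07],[0,0,0]], "angular": [[0,0,0],[0,0,0],[0,0,0],[0,0,0]], "claw": [0,0,0,0]}}

```text
clock: 26.4
position: [0.524, -0.2181, 0.1531]
ee_rot: [1.783, 2.586, 0.001]
force: [0.3, 0.3, 0.2]
width: 0.003
gripper_force: 0.0
```

Call:
{"method": "arm_command", "body": {"dp": [[0.05,0,0.1],[0.07,0,0.1],[0.07,0,0.1],[0.06,0,0.1],[0,0,0]], "angular": [[0,0,0],[0,0,0],[0,0,0],[0,0,0],[0,0,0]], "claw": [0,0,0,0,0]}}

```text
clock: 26.9
position: [0.5219, -0.2104, 0.1439]
ee_rot: [1.781, 2.588, 0.003]
force: [-3.3, 5.1, 7.5]
width: 0.005
gripper_force: 4.0
```

Call:
{"method": "arm_command", "body": {"dp": [[0.06,0,0.11],[0.06,0,0.11],[0.06,0,0.11],[0.06,0,0.11],[0,0,0]], "angular": [[0,0,0],[0,0,0],[0,0,0],[0,0,0],[0,0,0]], "claw": [0,0,0,0,0]}}

```text
clock: 27.4
position: [0.5196, -0.2041, 0.1327]
ee_rot: [-1.78, -2.588, -0.003]
force: [-3.1, 4.6, 5.9]
width: 0.003
gripper_force: 3.2
```

Contact, and the handle is swinging down with about 6–7 N. Continuing along the arc.

Call:
{"method": "arm_command", "body": {"dp": [[0.04,0,0.12],[0.04,0,0.12],[0.04,0,0.12],[0.03,0,0.12],[0,0,0]], "angular": [[0,0,0],[0,0,0],[0,0,0],[0,0,0],[0,0,0]], "claw": [0,0,0,0,0]}}

```text
clock: 27.9
position: [0.5185, -0.2014, 0.1204]
ee_rot: [-1.781, -2.588, -0.003]
force: [-1.6, 3.3, 4.0]
width: 0.003
gripper_force: 1.8
```

Call:
{"method": "arm_command", "body": {"dp": [[0.02,0,0.1],[0.02,0,0.1],[0.01,0,0.1],[0,0,0.1],[0,0,0]], "angular": [[0,0,0],[0,0,0],[0,0,0],[0,0,0],[0,0,0]], "claw": [0,0,0,0,0]}}

```text
clock: 28.4
position: [0.5181, -0.2006, 0.1104]
ee_rot: [1.781, 2.588, 0.003]
force: [-0.3, 2.7, 3.7]
width: -0.0
gripper_force: 1.6
```

Call:
{"method": "arm_command", "body": {"dp": [[0,0,0.06],[0,0,0.04],[0,0,0]], "angular": [[0,0,0],[0,0,0],[0,0,0]], "claw": [0,0,0]}}

```text
clock: 28.7
position: [0.5182, -0.2008, 0.108]
ee_rot: [1.781, 2.587, 0.003]
force: [-0.4, 3.3, 4.3]
width: 0.007
gripper_force: 2.2
```

Call:
{"method": "arm_command", "body": {"dp": [[0,0,0.04],[0,0,0]], "angular": [[0,0,0],[0,0,0]], "claw": [0,0]}}

```text
clock: 28.9
position: [0.5182, -0.201, 0.1071]
ee_rot: [1.781, 2.587, 0.003]
force: [-1.3, 2.7, 5.9]
width: 0.004
gripper_force: 2.4
```

Call:
{"method": "arm_command", "body": {"dp": [[0,0,0.04],[0,0,0]], "angular": [[0,0,0],[0,0,0]], "claw": [0,0]}}

```text
clock: 29.1
position: [0.5182, -0.2009, 0.1061]
ee_rot: [1.781, 2.587, 0.003]
force: [-1.5, 3.7, 4.7]
width: 0.003
gripper_force: 2.9
```

Call:
{"method": "arm_command", "body": {"dp": [[0,0,0.03],[0,0,0]], "angular": [[0,0,0],[0,0,0]], "claw": [0,0]}}

```text
clock: 29.3
position: [0.5183, -0.2009, 0.1057]
ee_rot: [1.781, 2.587, 0.003]
force: [-4.0, 4.9, 9.1]
width: 0.001
gripper_force: 4.9
```

Call:
{"method": "arm_command", "body": {"dp": [[0,0,0.03],[0,0,0]], "angular": [[0,0,0],[0,0,0]], "claw": [0,0]}}

```text
clock: 29.5
position: [0.5184, -0.2009, 0.1054]
ee_rot: [1.781, 2.587, 0.003]
force: [-5.1, 4.3, 14.0]
width: 0.008
gripper_force: 7.2
```

The stop is at 0.1055, against 0.106 expected, and the force is climbing. One more slight press, then I'll withdraw and check.

Call:
{"method": "arm_command", "body": {"dp": [[0,0,0.02],[0,0,0],[0,0,0]], "angular": [[0,0,0],[0,0,0],[0,0,0]], "claw": [0,0,0]}}

```text
clock: 29.8
position: [0.5185, -0.2008, 0.1052]
ee_rot: [1.781, 2.586, 0.002]
force: [-5.8, 6.2, 17.9]
width: 0.004
gripper_force: 8.8
```

Call:
{"method": "arm_command", "body": {"dp": [[0,0,-0.1],[0,0,-0.4],[0,0,-0.8],[0,0,-0.8],[0,0,-0.8],[0,0,-0.8],[0,0,-0.8],[0.5,0,-0.8],[0.9,0,0],[0.9,0,0]], "angular": [[0,0,0],[0,0,0],[0,0,0],[0,0,0],[0,0,0],[0,0,0],[0,0,0],[0,0,0],[0,0,0],[0,0,0]], "claw": [0,0,0,0,0,0,0,0,0,0]}}

```text
clock: 30.8
position: [0.4976, -0.1483, 0.2373]
ee_rot: [1.783, 2.584, 0.002]
force: [0.1, 0.9, 0.6]
width: 0.004
gripper_force: 0.0
```

Call:
{"method": "arm_command", "body": {"dp": [[0.9,0,0],[0.9,0,0],[0.9,0,0],[0.9,0,0],[0,0,0],[0,0,0],[0,0,0]], "angular": [[0,0,0],[0,0,0],[0,0,0],[0,0,0],[0,0,0],[0,0,0],[0,0,0]], "claw": [0,0,0,0,0,0,0]}}

```text
clock: 31.5
position: [0.4657, -0.0653, 0.2365]
ee_rot: [1.784, 2.585, 0.001]
force: [0.0, -0.6, 0.2]
width: 0.002
gripper_force: 0.0
```

```bash
python3 - <<'E'
from h import *
from scipy.optimize import least_squares
u=np.radians(110.75);a=np.array([np.cos(u),np.sin(u)]);c=np.array([-a[1],a[0]]);b=np.array([.5501,-.288])
for n in("top","side"):
    im=arm.get_image(n);w=cloud(im);P=w.reshape(-1,3);z=cv2.medianBlur(np.nan_to_num(w[...,2]).astype(np.float32),3).reshape(-1)
    al=(P[:,:2]-b)@a;ac=(P[:,:2]-b)@c
    for nm,l,h,zl,zh in(("roof",-.02,.015,.07,.1),("foot",.15,.187,.04,.08)):
        m=(al>l)&(al<h)&(abs(ac)<.02)&(z>zl)&(z<zh);print(n,nm,m.sum(),np.median(z[m]) if m.any() else "")
    q=P[(abs(al-.093)<.013)&(abs(ac)<.012)&(P[:,2]>.085)&(P[:,2]<.12)]
    if len(q)>8:
        r=least_squares(lambda k:np.linalg.norm(q-k,axis=1)-.009,q.mean(0)-[0,0,.006],loss='soft_l1',f_scale=.002).x;print("knob along",(r[:2]-b)@a,"across",(r[:2]-b)@c,"z",r[2],len(q))
cv2.imwrite("pics/side10.png",cv2.resize(im["frame"][130:350,150:360,::-1],None,fx=2.7,fy=2.7,interpolation=2))
E
```

```text
top roof 200 0.08857443
top foot 0 
side roof 265 0.08817648
side foot 200 0.057885423
knob along 0.09157424522529616 across 0.0005615801818414993 z 0.09699484141532036 54
```

View pics/side10.png

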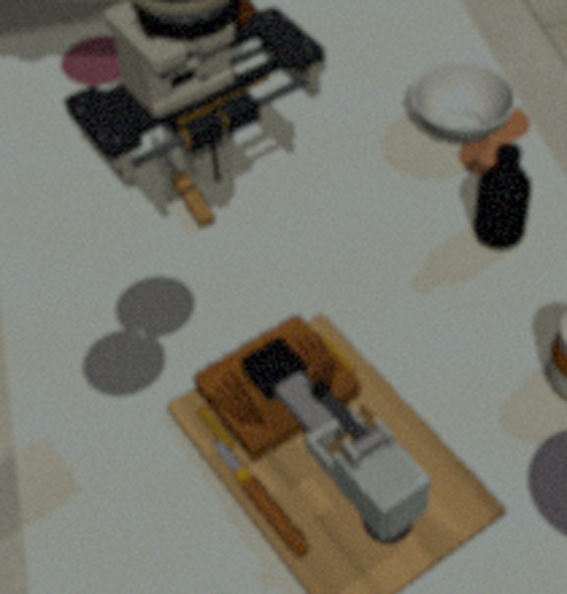

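The crop shows the arm seated (head at about (395,490)), the foot on the block at (275,365) and the handle flat with its knob at (325,390). The fit puts the knob at z 0.0970, which is the shut height. The knife, chisel and bottle are undisturbed and the gripper is clear.

```bash
python3 -c "
from cell import arm
print(arm.sign_off())"
```

```text
the job is handed in; nothing more can be done
None
```

The job is done and handed in at about 32 s on the robot clock: the coupler is fully home on the ball, the arm's foot rests on the carved block, the handle is pressed down to its stop, and I saw no other items disturbed.

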